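Put the sharpening stone away in its slide-lid case

ROBOT

A 6-joint arm with a two-finger parallel gripper is mounted at the origin on the work surface. World frame = base frame: x ahead of the robot, y to its left, z up, the work surface at z = 0. Lengths are in m, angles in degrees, forces in N, time in s.
With the tool pointing down it reaches from about 0.35 to 0.875 m from the base axis. Payload 4.2 kg.
Tool frame: the origin (TCP) lies at the centre of the arm's flange, where the gripper is bolted on; the fingertips stand 182 mm ahead of it and the grasp point (between the pads) lies env.pinch_z ahead of it (env.pinch_z is the distance from the TCP to the grasp point, in m); z points along the fingers, y is the line along which they close (so a half turn about z gives the same grasp; the last joint's range is limited). The gripper opens to 87 mm and grips with 3 to 60 N. Pads are 19 mm wide; open, the fingers measure 117 mm over their backs; the gripper's body (75 mm by 190 mm) begins 51 mm behind the grasp point.
Start: joints at [-60.699, 22.042, 0.453, 0, -68.411, -14.817], TCP at [0.156, -0.605, 0.405] pointing down, gripper open.
Joint ranges: [-179.83, 179.83], [-69.29, 118.12], [-61.27, 80.66], [-181.25, 117.63], [-171.15, -9.14], [-177.46, 177.46]. Speed limits (degrees/s): [159.86, 159.86, 180, 180, 180, 180].

INTERFACE

Orientations are given as [roll, pitch, yaw] about the fixed x, y, z axes, in that order (R = Rz(yaw) Ry(pitch) Rx(roll)).
In Python, from station import env, eoat, cams, job, get_time, get_q, get_joint_vel, get_effort, get_ee_pos, get_eef_rot, get_force, get_moment, get_width, get_finger_force gives the robot as it stands. The module is installed in compiled form; this text tells all that it offers. Calls block until the motion is done:
- env.move_to(position, orientation): joint-space move of the TCP to a pose.
- env.move_straight(position, attitude=None, velocity=0.15): straight line of the TCP; attitude=None keeps the orientation; velocity is the mean speed in m/s.
- env.goto_joints(angles): joint-space move.
- eoat.command_gripper(opening): opening from 0.0 (shut) to 1.0 (fully open); the grip force is fixed at half the most; returns when the fingers have stopped.
- env.dwell(seconds).
- env.inverse_kinematics(position, orientation): joint angles nearest the present ones, or None.
- cams.capture(name): name is "scene" or "top" or "wrist"; returns (picture, depth): 480x640x3 uint8, red, green, blue; 480x640 float32, m along the optical axis (not along the pixel's ray), 0 where there is no reading.
- cams.camera_info(name): a dict with "vfov" (degrees; the focal length in pixels is half the picture's height over the tangent of half this angle, whatever the lens; pixels are square), "cx", "cy" (the principal point, pixels), "origin" and "attitude" of the camera in the world. Camera axes: x right, y down, z forward; pixel columns grow to the right and rows downward; lengths in m; the calibration is good to about 2 mm. A picture is of the moment at which its call begins: read the wrist's pose just before it. camera_info takes no time and is no camera call; for the wrist camera it gives the pose at the moment of the call.
A pose or a line that the arm cannot do raises env.PlanningError and nothing moves.
- job.job_done(): hands the job in; it is judged then, once.
Readings, each from a call of its own:
- get_time(): time.
- get_q(): joint angles.
- get_joint_vel(): joint speeds.
- get_effort(): joint torques, N m.
- get_ee_pos(): TCP position.
- get_eef_rot(): TCP orientation.
- get_force(): force on the tool from outside, world axes, zero at the start.
- get_moment(): the same for the moment, N m.
- get_width(): opening from 0.0 (shut) to 1.0 (fully open).
- get_finger_force(): force on a finger pad.
Only numpy, scipy, OpenCV 4.12 (cv2) and the standard library are available. Lean on these libraries where they do the work, as an engineer would, in place of code of your own. Each camera call takes 0.05 s, during which the arm holds its last target. There are 200 camera calls.

TASK

Put the sharpening stone away: slide the lid of the bamboo case open, lay the stone flat in the long compartment without dropping it, and slide the lid fully home past its spring catch, until it meets the stop. Do not lean hard on the lid or push it roughly, and leave the other things on the counter where they are.

Things in the scene. Friction and masses are not known exactly. Their poses are not given: they have to be found in the camera images.
- case: Bamboo case with a flat sliding lid, 240 long (x) x 132 wide (y) x 56 high, on rubber feet: it does not move when pushed. Origin: centre of its underside; +x points along it to the back wall (where the lid's stop is), z up. Floor 8 thick; back wall 8 thick, 56 high; side walls 8 thick, with lips (52 to 56 high) over the lid's edges that leave an opening 110 wide, 116 below the lips.
- case_bay (a point): Centre of the floor of the case's long compartment (150 long x 116 wide, 36 deep below the lid): x = +37, y = 0, z = 8 mm in the case's frame, same axes. A cross partition (6 thick, its top 34 above the case's underside) at case x = -41 parts it from a short empty compartment at the front.
- case_catch (a point): Spring catch of the lid: a sprung steel ball in the middle of the top of the case's low front wall (14 thick, 43 high; the lid passes over it), at case x = -113. Closing, the lid meets it 13 mm from home; the push needed rises to some 11 to 15 N about 10 mm from home, falls again, and it is passed at 6 mm: then push on to the solid stop. Let go on the catch, the lid stays ajar.
- lid (a joint): How far the lid is open along the case's -x, m: 0 = fully home on its stop, 0.165 = end of travel (it cannot come off). Starts 20 to 70 mm open. The lid is a flat panel 232 x 122 x 7, top 51.5 above the case's underside. Open by j, its rear edge is at case x = 112 mm - j; all behind that is uncovered. It takes about 2.5 N to slide. Fingers must not load it above 60 N.
- lid_recess (a point): Middle of the floor of the lid's thumb recess: a square-cornered pocket 40 long (case's x) x 50 wide x 4.5 deep in the lid's top, floor 47 above the case's underside; at case x = -80 mm - joint value, y = 0, same axes as the case. The lid's only grip: closed fingertips go down into the recess until they touch its floor and push on its end walls.
- stone: Sharpening stone, a plain grey rectangular block 120 long (x) x 45 wide (y) x 25 high (z), two layers, about 0.3 kg, lying flat on the counter. Origin: centre of its underside; z up.
- tin: Bystander: flat closed fish tin with round ends, bare metal, 126 long (x) x 60 wide x 22 high; it may lie in the stone's place and the stone in its. Origin: centre of its underside.
- knife: Bystander: paring knife, black handle, 215 long (x), 15 high. Origin: under the bolster between handle and blade.
- spice: Bystander: spice jar, 44 diameter, 100 high. Origin: centre of its underside.
- sauce: Bystander: sauce bottle, 62 diameter, 190 high. Origin: centre of its underside.
- bowl: Bystander: white bowl, 120 diameter, 50 high. Origin: centre of its underside.
- mug: Bystander: white mug, 80 diameter, 90 high. Origin: centre of its underside.
- spoon: Bystander: wooden spoon, 240 long, lying flat. Origin: middle of its underside.
Mind the look-alikes: they are no part of the job. Leave any brown look-alike of the stone alone.

How it is judged (in metres and radians):
At the end, for the whole second after the job is handed in: The lid is home, within 2 mm of its stop, and still; the stone lies flat (within 5 degrees, either face up) and at rest on the floor of the case's long compartment, under the lid (value of joint lid below 0.002 m and velocity of joint lid between -0.005 and 0.005 m/s and x of stone in the frame of case between -0.02 and 0.09 m and y of stone in the frame of case between -0.045 and 0.045 m and linear speed of stone below 0.01 m/s and ((angle between stone's own z axis and vertical below 0.08 rad and z of stone in the frame of case between 0.004 and 0.013 m) or (angle between stone's own z axis and vertical above 3.06 rad and z of stone in the frame of case between 0.029 and 0.038 m))); the robot touches nothing.
It fails at once if the stone is dropped (it falls free faster than 0.6 m/s, a drop of about 18 mm) (contact force between the fingers and stone below 0.1 N and linear speed of stone above 0.6 m/s).
It fails at once if the fingers load the case or its thin lid with more than 60 N (contact force between the fingers and case above 60 N).
It fails at once if another thing on the counter is shifted by more than 30 mm (distance of any of tin, knife, spice, sauce, bowl, mug, spoon from where it was at the start of the episode above 0.03 m).
It also fails if it takes over 69 s, if anything falls off the work surface, if the arm or the gripper's body presses on something with over 40 N, if the wrist force passes 120 N, or if a joint passes its speed limit or range.

## Working session

There is one attempt and no reset: what is moved stays moved. The work goes in short steps, each a Python script; the robot and the scene stay as the last script left them, time stands still between calls to the robot, and variables do not carry over. Pictures are saved under pics/ and viewed, at most 10 in all, crops included, and the job is handed in when it is done.

```bash
mkdir -p pics; ls; cat > h.py <<'E'
import numpy as np, cv2
from scipy.spatial.transform import Rotation as Ro
from station import *
def cap(n, save=None):
    ci=cams.camera_info(n); p,d=cams.capture(n)
    if save: cv2.imwrite('pics/'+save,p[:,:,::-1])
    return p,d,ci
def Rm(a):
    a=np.array(a,float)
    return a if a.shape==(3,3) else Ro.from_euler('xyz',a,degrees=True).as_matrix()
def cloud(d,ci):
    f=240/np.tan(np.radians(ci['vfov'])/2)
    v,u=np.mgrid[:480,:640]
    P=np.stack([(u-ci['cx'])/f*d,(v-ci['cy'])/f*d,d],-1)
    return P@Rm(ci['attitude']).T+np.array(ci['origin'])
E
python3 - <<'E'
from h import *
for n in ['top','scene']:
    p,d,ci=cap(n,n+'1.png'); print(n,ci); np.savez(n+'1.npz',p=p,d=d,X=cloud(d,ci))
print(env.pinch_z,get_time(),cams.camera_info('wrist'),get_force(),get_width())
E
```

```text
pics
top {'vfov': 56.63689276201467, 'cx': 327.5874870446365, 'cy': 240.92679249933127, 'origin': array([0.4398527 , 0.03749189, 1.12687125]), 'attitude': array([-172.67812921,    0.46412866,  -90.07746562])}
scene {'vfov': 53.91014360081093, 'cx': 322.38165639737963, 'cy': 238.92619677071008, 'origin': array([1.07417664, 0.55711801, 0.76190487]), 'attitude': array([-133.47988272,   -0.60601683,  134.07758539])}
0.1635 0.1 {'vfov': 68.81266929497173, 'cx': 320.68584851173773, 'cy': 241.60728590543874, 'origin': array([ 0.08043733, -0.6247019 ,  0.38277921]), 'attitude': array([ 1.63371601e+02, -1.15846608e-01,  1.04415244e+02])} [ 0.8143298  -0.55111708 -0.39266061] 0.9986593920011595
```

View pics/top1.png

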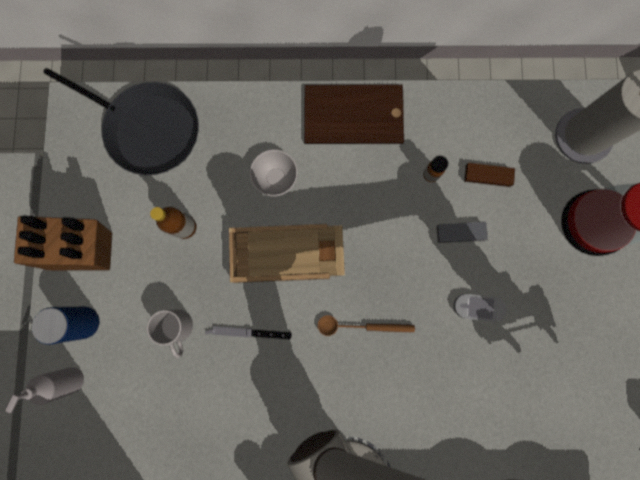

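View pics/scene1.png

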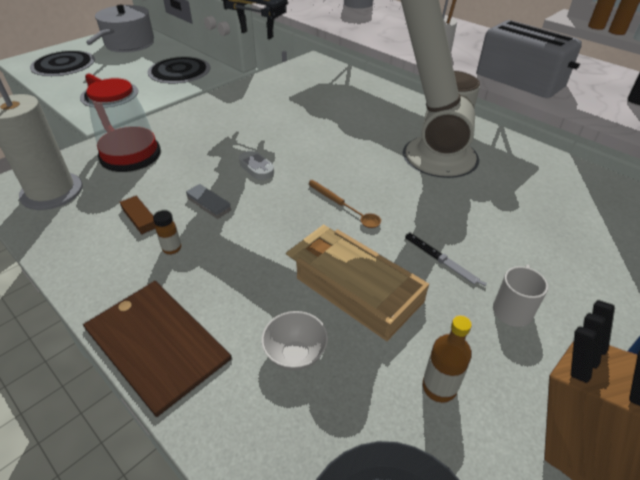

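The top view shows the case at about (287,253), with its lid overhanging to the right (world -y) and the recess near (327,250). The grey stone is at (462,232), the brown look-alike at (490,174) and a shiny metal thing at (475,305). I'll take closer looks with the wrist camera and check the depth.

```bash
cat > a.py <<'E'
from h import *
z=np.load('top1.npz'); X=z['X']
for n,(u,v) in dict(stone=(462,232),caseL=(232,253),lid=(290,253),rec=(327,250),lidR=(340,250),shiny=(475,305),brown=(490,174),counter=(400,210)).items(): print(n,X[v,u].round(4))
E
python3 a.py
python3 - <<'E'
from h import *
# world-frame: look at the stone and case from above
z=np.load('top1.npz')['X']
R=get_eef_rot(); print(R)
ci=cams.camera_info('wrist'); T=get_ee_pos()
Rt=Rm(R); print('cam in tool',Rt.T@(ci['origin']-T), Rt.T@Rm(ci['attitude']))
E
```

```text
stone [ 0.6034 -0.2897  0.023 ]
caseL [0.5486 0.2775 0.0555]
lid [0.5486 0.1372 0.0522]
rec [0.5565 0.0475 0.0454]
lidR [0.5559 0.0159 0.0506]
shiny [ 0.4228 -0.3143  0.0229]
brown [ 0.7507 -0.3648  0.028 ]
counter [ 0.6645 -0.14   -0.0008]
[ 1.79887039e+02 -3.30324528e-03 -1.65527873e+02]
cam in tool [ 0.07839874 -0.00020775  0.0209795 ] [[-9.92684478e-04 -9.58163307e-01 -2.86220356e-01]
 [ 9.99999506e-01 -9.65585725e-04 -2.35815429e-04]
 [-5.04205997e-05 -2.86220449e-01  9.58163792e-01]]
```

```bash
python3 - <<'E'
from h import *
for yaw in (90,-90):
    for p in ([0.603,-0.29,0.40],[0.55,0.05,.4],[0.55,0.2,.35]): print(yaw,p,env.inverse_kinematics(p,[180,0,yaw]))
E
cat > look.py <<'E'
from h import *
import sys
E
python3 - <<'E'
from h import *
yaw=-90
try:
    q=env.inverse_kinematics([0.603,-0.29,0.40],[180,0,-90]); q2=env.inverse_kinematics([0.603,-0.29,0.40],[180,0,90])
    q0=get_q(); yaw=-90 if np.abs(np.array(q)-q0).max()<np.abs(np.array(q2)-q0).max() else 90
except Exception as e: print(e)
s=-np.sign(yaw) # tool -x direction along world y is s
print(yaw)
env.move_to([0.603,-0.29-s*0.03,0.42],[180,0,yaw]); 
p,d,ci=cap('wrist','w_stone.png'); np.savez('ws.npz',p=p,d=d,X=cloud(d,ci))
env.move_to([0.55,0.12-s*0.03,0.45],[180,0,yaw]); 
p,d,ci=cap('wrist','w_case.png'); np.savez('wc.npz',p=p,d=d,X=cloud(d,ci))
print(get_time(),get_q())
E
```

```text
90 [0.603, -0.29, 0.4] [ -11.86706494   26.54537085    6.91751163    0.          -70.37214078
 -168.13293506]
90 [0.55, 0.05, 0.4] [ 22.01360872  15.17842321 -10.31284449   0.         -64.5087323
 157.98639128]
90 [0.55, 0.2, 0.35] [ 35.82910831  20.72570907  -9.86908539   0.         -59.40520555
 144.17089169]
-90 [0.603, -0.29, 0.4] [-11.86706494  26.54537085   6.91751163   0.         -70.37214078
  11.86706494]
-90 [0.55, 0.05, 0.4] [ 22.01360872  15.17842321 -10.31284449   0.         -64.5087323
 -22.01360872]
-90 [0.55, 0.2, 0.35] [ 35.82910831  20.72570907  -9.86908539   0.         -59.40520555
 -35.82910831]
-90
3.65 [ 2.58592034e+01  1.37888655e+01 -4.90294652e+00  5.96685318e-03
 -7.13296432e+01 -2.59481232e+01]
```

View pics/w_stone.png

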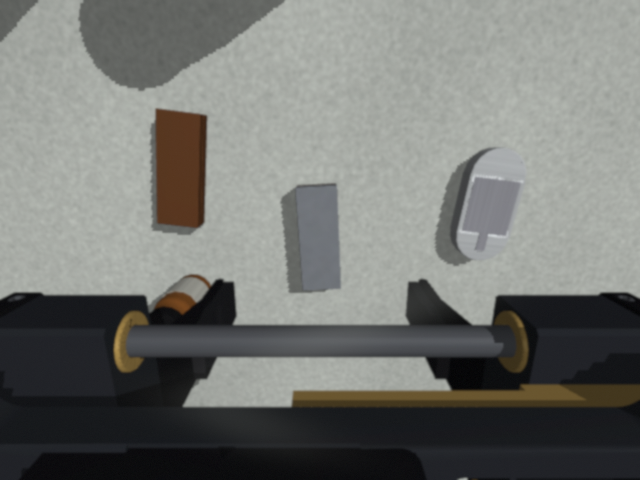

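View pics/w_case.png

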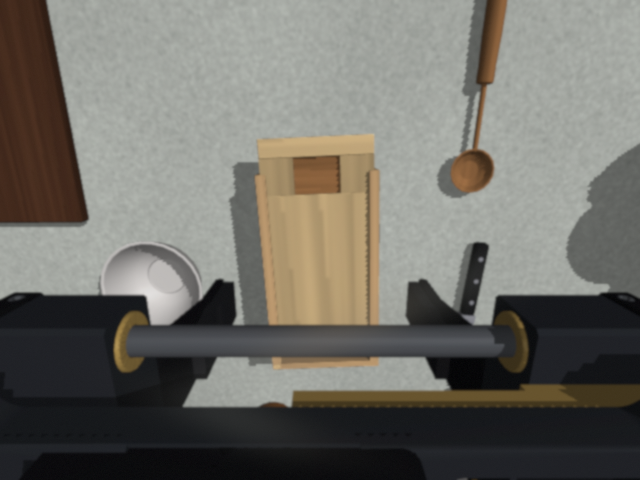

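The wrist view confirms the stone as the plain grey block at (320,235), with the round-ended tin at (490,205). The case has its recess at (317,174), its back wall at (325,364), and its front pointing to world -y.

```bash
cat > m.py <<'E'
from h import *
def rect(P): 
    c,s,a=cv2.minAreaRect((P[:,:2]*1000).astype(np.float32)); return np.round(c,1),np.round(s,1),round(a,2)
W=np.load('ws.npz');T=np.load('top1.npz');C=np.load('wc.npz')
for n,D in(('wrist',W),('top',T)):
    X=D['X']; m=(abs(X[...,0]-.603)<.05)&(abs(X[...,1]+.29)<.085)&(X[...,2]>.015)&(X[...,2]<.04)
    P=X[m]; t=P[P[:,2]>np.median(P[:,2])-.004]; print('stone',n,len(t),rect(t),'z',np.median(t[:,2]))
    g=X[(abs(X[...,0]-.603)<.08)&(abs(X[...,1]+.29)<.12)&(abs(X[...,2])<.01)]; print(' counter z',np.median(g[:,2]))
for n,D in(('wrist',C),('top',T)):
    X=D['X'];p=D['p'].astype(int); b=(abs(X[...,0]-.55)<.1)&(X[...,1]>-.05)&(X[...,1]<.32)
    m=b&(X[...,2]>.035)&(X[...,2]<.07)
    m=cv2.morphologyEx(m.astype(np.uint8),cv2.MORPH_OPEN,np.ones((3,3)))
    k,l,st,_=cv2.connectedComponentsWithStats(m); i=1+np.argmax(st[1:,4]); m=l==i
    P=X[m]; print('case',n,len(P),rect(P),'y',np.percentile(P[:,1],[0.5,99.5]))
    r=m&(X[...,1]<.1)&(p[...,0]-p[...,2]>20)&(p.sum(-1)<np.median(p[m].sum(-1))*.78)
    P=X[r]; print(' rec',len(P),rect(P) if len(P)>3 else '',np.median(P[:,2]))
    for y in np.arange(0,.29,.02):
        s=X[m&(abs(X[...,1]-y)<.004)]
        if len(s): print('  y%.2f x %.4f %.4f z50 %.4f n%d'%(y,*np.percentile(s[:,0],[1,99]),np.median(s[:,2]),len(s)))
E
python3 m.py
```

```text
stone wrist 4155 (array([ 605.2, -289.5]), array([ 45.1, 120.2]), 2.78) z 0.02397909121126013
 counter z -0.0009918011623561152
stone top 851 (array([ 605.6, -289.9]), array([ 45.7, 120.4]), 2.88) z 0.025816846215707123
 counter z 0.0007996066933096957
case wrist 22046 (array([552.4, 120. ]), array([131.9, 221.2]), 2.33) y [0.00984198 0.22658778]
 rec 1986 (array([558.7,  62.8]), array([ 69.7, 124.8]), 87.87) 0.04614907239424307
  y0.02 x 0.4969 0.6160 z50 0.0505 n934
  y0.04 x 0.4948 0.6150 z50 0.0496 n872
  y0.06 x 0.4907 0.6194 z50 0.0499 n921
  y0.08 x 0.4897 0.6184 z50 0.0508 n902
  y0.10 x 0.4889 0.6173 z50 0.0507 n845
  y0.12 x 0.4880 0.6170 z50 0.0507 n787
  y0.14 x 0.4872 0.6159 z50 0.0507 n754
  y0.16 x 0.4862 0.6151 z50 0.0507 n747
  y0.18 x 0.4853 0.6143 z50 0.0507 n717
  y0.20 x 0.4843 0.6134 z50 0.0506 n676
  y0.22 x 0.4833 0.6127 z50 0.0507 n665
case top 5516 (array([551.9, 147. ]), array([132.6, 277.2]), 2.24) y [0.008976   0.28465112]
 rec 130 (array([558.7,  49.9]), array([39. , 48.4]), 89.8) 0.047307200585696596
  y0.02 x 0.4975 0.6171 z50 0.0523 n168
  y0.04 x 0.4939 0.6160 z50 0.0503 n154
  y0.06 x 0.4903 0.6186 z50 0.0506 n160
  y0.08 x 0.4886 0.6191 z50 0.0524 n209
  y0.10 x 0.4880 0.6192 z50 0.0520 n193
  y0.12 x 0.4879 0.6167 z50 0.0522 n161
  y0.14 x 0.4862 0.6166 z50 0.0522 n169
  y0.16 x 0.4857 0.6169 z50 0.0522 n179
  y0.18 x 0.4856 0.6144 z50 0.0523 n183
  y0.20 x 0.4837 0.6145 z50 0.0519 n183
  y0.22 x 0.4833 0.6145 z50 0.0521 n176
  y0.24 x 0.4834 0.6123 z50 0.0524 n105
  y0.26 x 0.4811 0.6125 z50 0.0565 n33
  y0.28 x 0.4833 0.6122 z50 0.0551 n197
```

Heights from both views are consistent: stone top 24–26 mm, lid 51–52 mm, recess floor 46–47 mm. That gives stone (0.6054,-0.2897) at 2.8°, case +x yaw about 92.4° with centre near (0.5505,0.165), and the lid about 36 mm open. Next I open the lid.

```bash
cat >> h.py <<'E'
A=np.radians(92.4); EX=np.array([np.cos(A),np.sin(A),0]); EY=np.array([-EX[1],EX[0],0])
YAW=92.4-180
def force(): return np.mean([get_force() for _ in range(3)],0)
def touch(xy,zstart,zmin,thr=4,step=.0007,yaw=YAW):
    """step down at xy until the floor is felt; returns TCP z"""
    f0=force(); z=zstart
    while z>zmin:
        z-=step; env.move_straight([*xy,z],None,velocity=.03); f=force()-f0
        if abs(f[2])>thr: print('touch z',z,f.round(1)); return z
    print('no touch',z,f.round(1)); return z
E
python3 - <<'E'
from h import *
eoat.command_gripper(0.0)
xy=np.array([.5566,.0497])
env.move_to([*xy,.30],[180,0,YAW]); env.move_straight([*xy,.235],velocity=.1)
env.dwell(.2); z=touch(xy,.235,.2265)
f0=force(); print(get_ee_pos(),get_time(),get_width())
p=np.array([*xy,z])
for s in (.008,.014,.03):
    env.move_straight(p-EX*s,velocity=.03); print(s,force().round(1),get_ee_pos().round(4))
print(get_time())
E
```

```text
touch z 0.22869999999999993 [-2.4  0.9  4.2]
[0.55668664 0.0497578  0.22955661] 9.0917 0.006033636092061087
0.008 [-1.7  0.8  6.4] [0.557  0.0418 0.2296]
0.014 [-1.8  0.5  5.1] [0.5572 0.0358 0.2295]
0.03 [-2.8  0.2  6.2] [0.5579 0.0198 0.2295]
10.5417
```

```bash
python3 - <<'E'
from h import *
p=np.array([.5566,.0497,.2287])
for s in (.06,.09,.115,.125):
    env.move_straight(p-EX*s,velocity=.05); print(s,force().round(1),get_ee_pos().round(4))
e=get_ee_pos(); env.move_straight([e[0],e[1],.33],velocity=.12)
# retreat and look at the case from behind lid
env.move_to([.553,.10,.45],[180,0,YAW])
p,d,ci=cap('wrist','w_open.png'); np.savez('wo.npz',p=p,d=d,X=cloud(d,ci))
p,d,ci=cap('top','t_open.png'); np.savez('to.npz',p=p,d=d,X=cloud(d,ci)); X=cloud(d,ci)
m=(abs(X[...,0]-.555)<.03)&(X[...,1]>-.2)&(X[...,1]<.1)&(X[...,2]>.035)&(X[...,2]<.065)
print('lid front y',np.percentile(X[m][:,1],.5)); 
for y in np.arange(.06,.3,.01):
    s=X[(abs(X[...,0]-.55)<.02)&(abs(X[...,1]-y)<.005)]; print('%.2f %.4f'%(y,np.median(s[:,2])),end='; ')
print(get_time())
E
```

```text
0.06 [-1.4  0.2  5.9] [ 0.5592 -0.0104  0.2295]
0.09 [-2.   0.1  6.5] [ 0.5604 -0.0404  0.2295]
0.115 [-1.2 -1.1  5.2] [ 0.5615 -0.0655  0.2296]
0.125 [-1.4 -0.6  4.8] [ 0.5619 -0.0755  0.2295]
lid front y -0.11621764420866858
0.06 0.5816; 0.07 0.6280; 0.08 0.6336; 0.09 0.6344; 0.10 0.6343; 0.11 0.6343; 0.12 0.6326; 0.13 0.6268; 0.14 0.6127; 0.15 0.6082; 0.16 0.6075; 0.17 0.6054; 0.18 0.6000; 0.19 0.5965; 0.20 0.5917; 0.21 0.5933; 0.22 0.0105; 0.23 0.0087; 0.24 0.0080; 0.25 0.0088; 0.26 0.0075; 0.27 nan; 0.28 nan; 0.29 nan; 14.9917
  return _methods._mean(a, axis=axis, dtype=dtype,
  ret = ret.dtype.type(ret / rcount)
```

View pics/t_open.png

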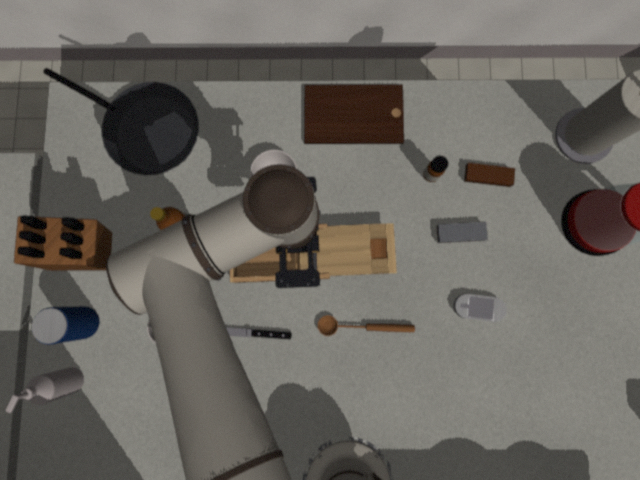

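The lid front moved from y=+0.009 to -0.116, so it is now about 0.161 open and the compartment is uncovered. Next, pick the stone.

```bash
python3 - <<'E'
from h import *
X=np.load('ws.npz')['X']; m=(X[...,2]>.03)&(X[...,2]<.12)&(X[...,0]>.62)&(X[...,0]<.8)&(abs(X[...,1]+.24)<.1)
print('jar',X[m].min(0),X[m].max(0))
y=2.8-90
eoat.command_gripper(1.0)
env.move_to([.6054,-.2897,.28],[180,0,y])
env.move_straight([.6054,-.2897,.1875],velocity=.08); print(force().round(1),get_ee_pos())
eoat.command_gripper(0.0); print(get_width()*87,get_finger_force(),get_ee_pos())
env.move_straight([.6054,-.2897,.30],velocity=.1); env.dwell(.2)
print(get_width()*87,get_finger_force(),force().round(1),get_moment(),get_time())
p,d,ci=cap('scene','s_grip.png'); 
E
```

```text
jar [ 0.73724408 -0.2426994   0.03006265] [ 0.77772647 -0.22635483  0.10092025]
[-0.3  1.1 -0.8] [ 0.60568311 -0.28977635  0.18825598]
44.4913943970154 29.999865889549255 [ 0.60523269 -0.28973091  0.18745987]
44.68375430741434 29.99866783618927 [-0.4 -0.2 -3.1] [ 0.00717471  0.12317605 -0.01501803] 21.65
```

View pics/s_grip.png

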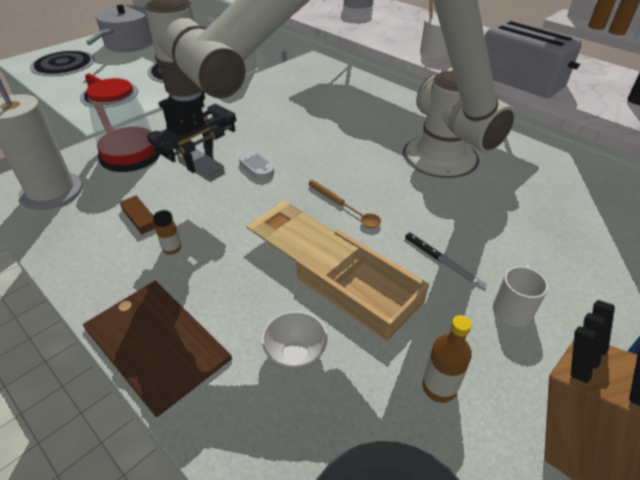

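The picture shows the stone held at (208,165), with the case open and the compartment clear around (380,280). Now I'll place it.

```bash
python3 - <<'E'
from h import *
env.move_straight([.6054,-.2897,.34],velocity=.15)
g=np.array([.5505,.165])+.037*EX[:2]
yaw=YAW
env.move_to([*g,.34],[180,0,yaw]); print(get_width()*87)
env.move_straight([*g,.25],velocity=.12); env.move_straight([*g,.2],velocity=.05); env.dwell(.15)
z=touch(g,.2,.1915,thr=3,step=.0008)
print(get_ee_pos(),get_finger_force())
eoat.command_gripper(0.64); print(get_width()*87,force().round(1),get_ee_pos())
env.move_straight([*g,.30],velocity=.12); print(get_time())
p,d,ci=cap('wrist'); X=cloud(d,ci)
env.move_to([.5545,.02,.42],[180,0,YAW]); eoat.command_gripper(0.0)
p,d,ci=cap('top','t_placed.png'); X=cloud(d,ci)
m=(abs(X[...,0]-.55)<.05)&(X[...,1]>.1)&(X[...,1]<.27)&(X[...,2]>.028)&(X[...,2]<.039)
P=X[m]; print(len(P), cv2.minAreaRect((P[:,:2]*1000).astype(np.float32)),np.percentile(P[:,2],[5,50,95]))
m=(abs(X[...,0]-.555)<.03)&(X[...,1]>-.2)&(X[...,1]<-.05)&(X[...,2]>.035)&(X[...,2]<.065)
print('lid front y',np.percentile(X[m][:,1],.5),get_time())
cv2.imwrite('pics/t_placed_c.png',cv2.resize(p[170:340,200:440,::-1],None,fx=3,fy=3))
E
```

```text
44.366368346375644
touch z 0.19440000000000004 [-2.4 -0.3  9. ]
[0.54902509 0.20204484 0.19540443] 30.00098168849945
55.51330981474711 [ 0.  -0.3  0.2] [0.54898242 0.20198917 0.19426485]
29.4417
33 ((517.9547119140625, 130.20068359375), (34.87318801879883, 20.259197235107422), 4.323660373687744) [0.03048067 0.03368025 0.03609332]
lid front y -0.1172853120509227 31.55
```

View pics/t_placed_c.png

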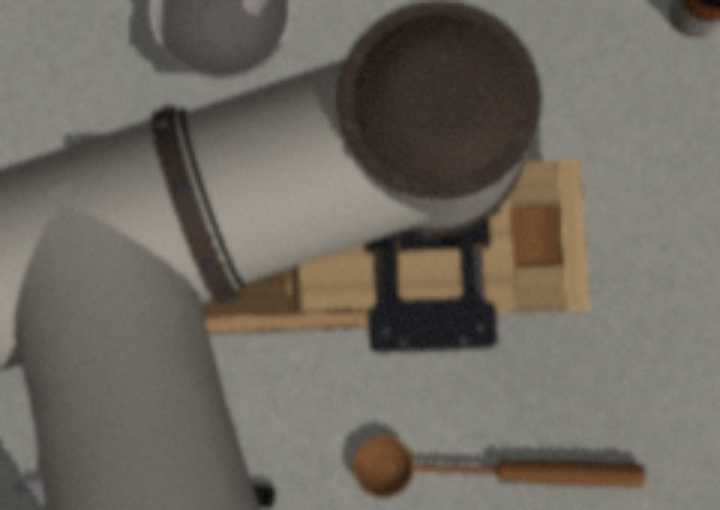

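The arm hides the stone from the top camera, so I'll check it with the scene depth before closing.

```bash
cat > chk.py <<'E'
from h import *
p,d,ci=cap('scene','s_placed.png'); X=cloud(d,ci)
q=p.astype(int); grey=(abs(q[...,0]-q[...,2])<18)
L=(X-np.array([.5505,.165,0])); cx=L@EX; cy=L@EY
m=grey&(abs(cy)<.055)&(cx>-.04)&(cx<.11)&(X[...,2]>.026)&(X[...,2]<.042)
P=np.stack([cx[m],cy[m]],1)*1000; print(m.sum(),cv2.minAreaRect(P.astype(np.float32)))
Q=X[m]; A_=np.c_[Q[:,:2],np.ones(len(Q))]; c=np.linalg.lstsq(A_,Q[:,2],rcond=None)[0]; print('tilt deg',np.degrees(np.hypot(*c[:2])),'z',Q[:,2].mean())
cv2.imwrite('pics/s_placed_c.png',cv2.resize(p[170:350,230:450,::-1],None,fx=3,fy=3))
E
python3 chk.py
```

```text
1158 ((38.088375091552734, 0.45941734313964844), (47.943626403808594, 121.94754791259766), 89.6629867553711)
tilt deg 2.5959755761107965 z 0.03399443451507241
```

View pics/s_placed_c.png

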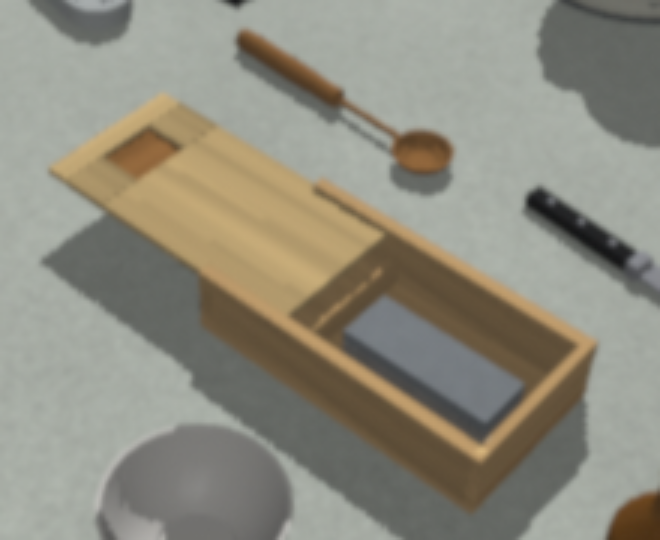

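The stone lies flat at case (38, 0) mm, top z 34 mm, below the lid. Next, close the lid.

```bash
cat > close.py <<'E'
from h import *
s0=np.array([.5619,-.0765])
env.move_to([*s0,.28],[180,0,YAW]); env.move_straight([*s0,.235],velocity=.1); env.dwell(.2)
f0=force(); z=touch(s0,.2335,.2265,thr=3); p=np.array([*s0,z+.0003])
for s in (.012,.05,.09,.13,.145):
    env.move_straight(p+EX*s,velocity=.05); print(s,((force()-f0)@EX).round(1),(force()-f0)[2].round(1),get_ee_pos().round(4))
s=.145
while s<.182:
    s+=.0015; env.move_straight(p+EX*s,velocity=.03); f=force()-f0
    adv=(get_ee_pos()-p)@EX
    print('%.4f F %.1f z %.1f adv %.4f'%(s,f@EX,f[2],adv))
    if adv>.150 and f@EX<-24 or np.linalg.norm(f)>35: break
np.savez('cl.npz',p=p,s=s,f0=f0); print(get_time())
E
python3 close.py
```

```text
touch z 0.22859999999999997 [-2.2 -0.6  5.9]
0.012 -0.7 6.4 [ 0.5615 -0.0642  0.2295]
0.05 -1.2 5.9 [ 0.5599 -0.0262  0.2295]
0.09 -1.5 6.1 [0.5582 0.0137 0.2295]
0.13 -0.1 6.8 [0.5565 0.0537 0.2295]
0.145 -1.0 6.1 [0.5559 0.0689 0.2295]
0.1465 F -2.2 z 7.3 adv 0.1467
0.1480 F -2.4 z 5.6 adv 0.1481
0.1495 F -3.4 z 6.8 adv 0.1495
0.1510 F -4.1 z 6.0 adv 0.1508
0.1525 F -4.3 z 6.3 adv 0.1523
0.1540 F -4.7 z 5.9 adv 0.1538
0.1555 F -4.4 z 5.9 adv 0.1553
0.1570 F -3.6 z 5.6 adv 0.1567
0.1585 F -4.4 z 5.8 adv 0.1583
0.1600 F -4.6 z 5.2 adv 0.1597
0.1615 F -7.2 z 6.2 adv 0.1607
0.1630 F -10.0 z 5.5 adv 0.1617
0.1645 F -10.6 z 4.8 adv 0.1630
0.1660 F -8.5 z 7.0 adv 0.1646
0.1675 F -7.0 z 6.8 adv 0.1665
0.1690 F -5.3 z 6.6 adv 0.1686
0.1705 F -0.3 z 5.5 adv 0.1707
0.1720 F -2.2 z 5.5 adv 0.1722
0.1735 F -7.5 z 5.8 adv 0.1727
0.1750 F -11.7 z 6.4 adv 0.1732
0.1765 F -16.6 z 6.7 adv 0.1737
0.1780 F -21.5 z 5.0 adv 0.1742
0.1795 F -26.4 z 5.3 adv 0.1748
44.2667
```

The force peaked at the catch at 0.163, fell away past it, then rose steadily from 0.1725 onward. That is 10 mm beyond the peak, so it is the stop. I'll back off, lift and verify.

```bash
python3 - <<'E'
from h import *
c=np.load('cl.npz'); p=c['p']; 
b=p+EX*.1735; env.move_straight(b,velocity=.03)
env.move_straight(b+[0,0,.1],velocity=.06)
env.move_to([.45,-.25,.42],[180,0,YAW]); env.dwell(.3)
for n in('top','scene'):
    q,d,ci=cap(n,n+'_end.png'); X=cloud(d,ci)
    L=(X-np.array([.5505,.165,0])); cx=L@EX; cy=L@EY
    m=(abs(cy)<.07)&(cx>-.2)&(cx<.15)&(X[...,2]>.045)&(X[...,2]<.065); print(n,np.percentile(cx[m],[.3,99.7]))
    g=X[(abs(cy)<.04)&(cx>.09)&(cx<.118)]; print(np.percentile(g[:,2],[1,10,50]))
    if n=='scene': cv2.imwrite('pics/s_end_c.png',cv2.resize(q[170:350,230:450,::-1],None,fx=3,fy=3))
    else:
        D=np.load('top1.npz')['p'].astype(int); e=(abs(q.astype(int)-D).sum(-1)>90).astype(np.uint8)
print(get_time())
E
```

```text
top [-0.11932541  0.11934133]
[0.04706847 0.04912741 0.0518004 ]
scene [-0.11675465  0.12251728]
[0.05020926 0.05150325 0.0533723 ]
48.225
```

View pics/s_end_c.png

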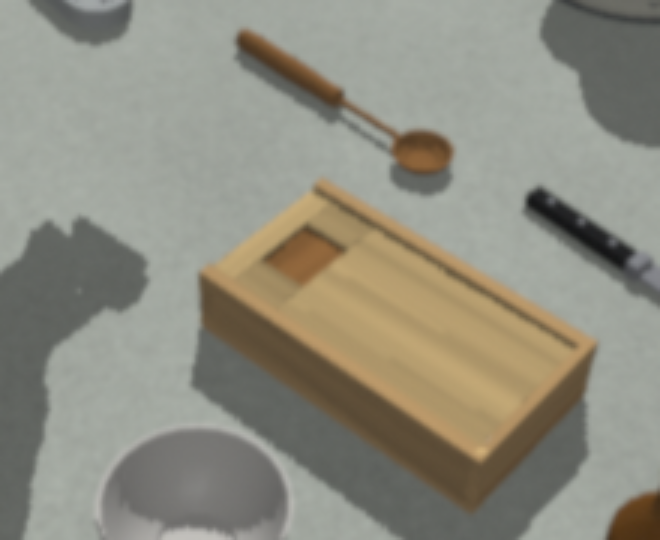

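The lid is flush: its front edge lines up with the case front and there is no gap at the back wall. The case and lid together measure about 239 mm, and the bystanders in view haven't moved.

```bash
python3 -c "
from h import *
print(job.job_done(),get_time())"
```

```text
the job is handed in; nothing more can be done
the job is handed in; nothing more can be done
```

The stone lies flat in the long compartment and the lid is closed past its catch, flush with the stop; I handed the job in at about 48 s of the 69 s allowed, and no verdict was returned.

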